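# Fit the grinding cup on the spice mill and hold it pressed

## Task

Pick the knurled metal grinding cup off its drain rest, turn it mouth-down and put it over the upright post of the spice mill. Turn it by its knurled collar until its hidden keyways drop over the pins of the post, then push it down fully home against the sprung seat and finish while still holding it there, as the mill runs only while it is held; leave the other things on the counter where they are.

Things in the scene. Friction and masses are not known exactly. Their poses are not given: they have to be found in the camera images.
- cup_centre (a point): Centre of the grinding cup: plain aluminium cylinder, 60 mm diameter, 68 mm high, about 190 to 310 g, open at one end (mouth); fine knurled collar outside, 22 to 64 mm from the mouth. On its axis, 34 mm from each end; z axis from mouth to closed end. At the start it lies on the drain rest, centre 62 mm above the counter, sides free for fingers down to 30 mm below the centre.
- cup_mouth (a point): Centre of the cup's mouth. Bore 44 mm diameter, 61 mm deep, wall 8 mm; three hidden straight keyways, 120 degrees apart, run in the wall over the whole bore. Where they lie round the cup is not told: feel for them by turning. Any turn of 120 degrees passes one; they catch within about 3 degrees. At the start the mouth points away from the robot (+x within 0.3 rad), 15 degrees below level.
- rest: Drain rest, fixed: two sloping steel rods 34 mm apart under the cup with 12 mm upturned stops before its mouth, on a wooden foot 110 x 60 x 8 mm. Origin: centre of the foot's underside, straight below the cup's centre. Its x axis is the level direction in which the cup's mouth points. Lift the cup straight up out of it.
- post_top (a point): Top centre of the mill's upright steel post, 127 mm above the counter. Fixed. The post is 41 mm in diameter, its top 12 mm tapered to 24 mm, and rises from the middle of a squat round pale housing, 124 mm diameter, 70 mm high.
- pin_level (a point): On the post's axis, at the tops of its pins, 92 mm above the counter: three square pins, 120 degrees apart, 9.5 mm wide, 6 mm out of the post, turned differently each time. Over the post the cup's mouth rests on them (cup centre at 126 mm) till its keyways meet them; it then drops 12 mm on to the sprung seat (centre at 114 mm); pushed 8 mm more it is fully home (centre at 106 mm).
- seat (a joint): Sprung black seat ring round the foot of the post, 57 mm diameter: 0 = up, 0.008 m = pressed fully down against its stop. Its spring pushes up with 4 N at 0 and 12 N fully down, so it carries the cup's weight without moving and lifts the cup again when the push ends.
- tumbler: Glass tumbler, 68 mm diameter, 95 mm high, loose, a bystander. Origin: centre of its underside.
- spice_jar: Glass jar with a paper label and steel cap, 44 mm diameter, 85 mm high, loose, a bystander. Origin: centre of its underside.
- salt_jar: Plain jar with a black cap, 52 mm diameter, 100 mm high, loose, a bystander. Origin: centre of its underside.
- pinch_bowl: White bowl, 90 mm diameter, 40 mm high, loose, a bystander. Origin: centre of its underside.
- spoon: Black-handled spoon lying on the counter, loose, a bystander.
Mind the look-alikes: they are no part of the job. What is meant by the part that bears post_top is not orange or red, and is the larger of those in its own colour.

How it is judged:
On the way, in this order (a step that is already met when the one before it is completed fails the run):
1. the cup is mouth-down over the post (horizontal distance between cup_centre and post_top below 0.012 m and angle between cup_centre's own z axis and vertical below 0.25 rad and height (world z) of cup_centre below 0.15 m), for 0.02 s.
2. the keyways have dropped over the pins (horizontal distance between cup_centre and post_top below 0.006 m and angle between cup_centre's own z axis and vertical below 0.12 rad and height (world z) of cup_centre below 0.118 m), for 0.1 s.
At the end, for the whole second after the job is handed in: The cup stands mouth-down on the post, keyed over the pins (centre within 5 mm of the post's axis, upright within 0.1 rad, centre below 109.5 mm), the seat ring is pressed down at least 5.5 of its 8 mm, and the fingers still hold or press the cup, all through the last second (horizontal distance between cup_centre and post_top below 0.005 m and angle between cup_centre's own z axis and vertical below 0.1 rad and height (world z) of cup_centre below 0.1095 m and value of joint seat above 0.0055 m and contact force between the fingers and cup above 1 N); the arm keeps its last pose, push and grip.
It fails at once if a bystander is moved by more than 30 mm (distance of any of tumbler, spice_jar, salt_jar, pinch_bowl, spoon from where it was at the start of the episode above 0.03 m).
It also fails if it takes over 64 s, if anything falls off the work surface, if the arm or the gripper's body presses on something with over 40 N, if the wrist force passes 120 N, or if a joint passes its speed limit or range.

## Robot

A 6-joint arm with a two-finger parallel gripper is mounted at the origin on the work surface. World frame = base frame: x ahead of the robot, y to its left, z up, the work surface at z = 0. Lengths are in m, angles in rad, forces in N, time in s.
With the tool pointing down it reaches from about 0.375 to 0.9 m from the base axis. Payload 3.1 kg.
Tool frame: the origin (TCP) lies on the front face of the gripper's body, between the roots of the fingers; the fingertips stand 73 mm ahead of it and the grasp point (between the pads) lies 54 mm ahead of it (manip.finger_overhang is the distance from the TCP to the fingertips, in m); z points along the fingers, y is the direction in which the jaws open and shut (so a half turn about z gives the same grasp; the last joint's range is limited). The gripper opens to 85 mm and grips with 20 to 120 N. Pads are 22 mm wide; open, the fingers measure 114 mm over their backs; the gripper's body (76 mm by 85 mm) begins 54 mm behind the grasp point. The pads swing forward as they close: fully open they stand 13 mm farther back than shut.
Start: joints at [-1.427, 0.527, 1.433, -0, 1.181, -0.178], TCP at [0.198, -0.593, 0.304] pointing down, gripper open.
Joint ranges: [-3.08, 3.08], [-0.75, 2.2], [0.22, 2.44], [-1.43, 4.57], [0, 2.65], [-2.85, 2.85]. Speed limits (rad/s): [2.79, 2.79, 3.14, 3.14, 3.14, 3.14].

## Interface

Orientations are given as a unit quaternion [x, y, z, w].
In Python, from station import manip gives the robot as it stands.
- The arm moves only by the tool apply_moves, never from a script. Its argument "increments" is a list that holds one entry, the list of rows, each a list of 4 numbers: the shift along the tool's x, y, z in m, then the turn about the tool's z in degrees. In form: [[[dx, dy, dz, spin], ...]]. A call has 1 to 5 rows; each row shifts and turns the pose as measured when the row begins, along the tool's axes as they then stand; what a row does not reach is not made up. A row lasts 1/10 s, in which the tool goes at most 50 mm and 8.59 degrees, less where a joint would pass 70% of its speed; a pose out of reach is approached as far as the arm can. A call with a gripper value outside its range is refused whole. "fingers" is the opening, from 0 (shut) to 1 (fully open), set as the call begins (left out, the last holds). The fingers move at their own pace and stop on an object; "newtons" is the grip in N (left out, the last holds). Time passes only in rows, so rows that do not move let the fingers close. It gives the time, the measured TCP pose, the force and the opening at its end, in the units of the state.
- manip.sense(): the state, without advancing time (a new reading comes with each control period).
- manip.snapshot(name): name is "scene" or "side" or "wrist"; returns (picture, depth): 420x560x3 uint8, red, green, blue; 420x560 float32, m along the optical axis (not along the pixel's ray), 0 where there is no reading.
- manip.camera_model(name): a dict with "mtx" (3x3 intrinsics, pixels), "distortion" ([k1, k2, p1, p2, k3] as OpenCV has them; the pictures are not rectified), "R" (3x3) and "t" (3): a world point X has camera coordinates R X + t; the wrist camera has in their place "mount" (4x4, takes a point from camera to tool coordinates, whose origin is the TCP and whose axes are the flange's). Camera axes: x right, y down, z forward; pixel columns grow to the right and rows downward; lengths in m; the calibration is good to about 2 mm. A picture is of the moment at which its call begins: read the wrist's pose just before it. camera_model takes no time and is no camera call.
- manip.sign_off(): hands the job in, once; it reports no verdict.
The state is a dict: "t": time; "q": joint angles; "qd": joint speeds; "tau": joint torques, N m; "tcp_pos": TCP position; "tool_rot": TCP orientation; "force": force on the tool from outside, world axes, zero at the start; "ft_torque": the same for the moment, N m; "finger_gap": opening from 0.0 (shut) to 1.0 (fully open).
Only numpy, scipy, OpenCV 4.12 (cv2) and the standard library are available. Lean on these libraries where they do the work, as an engineer would, in place of code of your own. Each camera call takes 0.05 s, during which the arm holds its last target.

## Working session

There is one attempt and no reset: what is moved stays moved. The work goes in short steps, Python scripts to look and compute and a tool call to move; the robot and the scene stay as the last step left them, time stands still between calls to the robot, and variables do not carry over. Pictures are saved under pics/ and viewed, and the job is handed in when it is done.

Besides the shell and the picture viewer there is one more tool, called after "Request:" as name([rows], argument=value, ...), one row to a line, values as JSON. apply_moves: Moves the arm, as the interface text tells. Its arguments: {"type":"object","properties":{"increments":{"type":"array","items":{"type":"array","items":{"type":"array","items":{"type":"number"}}}},"fingers":{"type":"number"},"newtons":{"type":"number"}},"required":["increments"]}

```bash
ls; mkdir -p pics; python3 - <<'E'
from station import manip
import cv2,numpy as np
s=manip.sense();print(s)
for n in ["scene","side"]:
    p,d=manip.snapshot(n);cv2.imwrite(f"pics/{n}0.png",p[:,:,::-1]);np.save(f"pics/{n}0.npy",d)
    print(n,manip.camera_model(n))
print(manip.camera_model("wrist"))
E
```

```text
pics
{'t': 0.0, 'q': array([-1.42749700e+00,  5.28483752e-01,  1.43385291e+00,  2.65784270e-05,
        1.18138129e+00, -1.78530584e-01]), 'qd': array([-0.00172707, -0.00022832, -0.00025451,  0.00236705,  0.00125367,
        0.00054491]), 'tau': array([ 2.20907590e-03, -4.42338932e+01, -1.78026778e+01, -1.08497652e-04,
        8.35845654e-03, -4.54095598e-06]), 'tcp_pos': array([ 0.19762736, -0.59237145,  0.30293834]), 'tool_rot': array([ 9.87081354e-01,  1.60216326e-01,  3.10051888e-05, -1.06226397e-03]), 'force': array([-0.01050458, -0.17885421, -0.1575448 ]), 'ft_torque': array([ 0.03163555, -0.0414477 ,  0.02641388]), 'finger_gap': 0.9929290644243546}
scene {'mtx': array([[403.65172912,   0.        , 279.05604056],
       [  0.        , 403.65172912, 194.84089235],
       [  0.        ,   0.        ,   1.        ]]), 'distortion': array([-0.06588327,  0.        ,  0.        ,  0.        ,  0.        ]), 'R': array([[-0.86206018,  0.50662153,  0.01366977],
       [ 0.29137985,  0.51751602, -0.804534  ],
       [-0.41466857, -0.68957363, -0.59374926]]), 't': array([ 0.49698196, -0.
[... 383 characters left out ...]
      [ 0.25531718, -0.61640892, -0.74488468]]), 't': array([0.52895429, 0.26308451, 1.07188619])}
{'mtx': array([[306.44213683,   0.        , 283.11458878],
       [  0.        , 306.44213683, 209.64997614],
       [  0.        ,   0.        ,   1.        ]]), 'distortion': array([-0.02951928,  0.        ,  0.        ,  0.        ,  0.        ]), 'mount': array([[ 4.72153653e-05, -9.49685214e-01, -3.13205991e-01,
         8.04756950e-02],
       [ 9.99999974e-01, -2.53147793e-05,  2.27506618e-04,
         4.44519174e-04],
       [-2.23988411e-04, -3.13205993e-01,  9.49685188e-01,
        -7.12209900e-02],
       [ 0.00000000e+00,  0.00000000e+00,  0.00000000e+00,
         1.00000000e+00]])}
```

View pics/scene0.png

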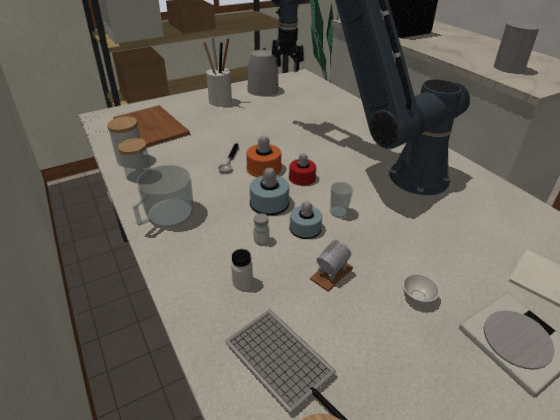

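View pics/side0.png

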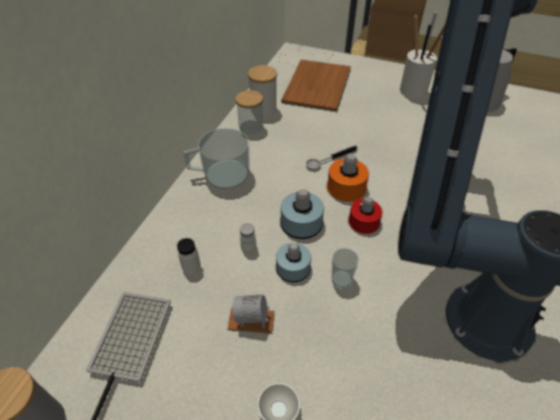

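The scene view shows the larger pale-blue mill (about 269,190), a small blue one (306,220), and the orange and red decoys. The cup is on its rest at (333,260). I'll enlarge and measure.

```bash
cat > h.py <<'E'
from station import manip
import cv2,numpy as np
from scipy.spatial.transform import Rotation as Ro
def cam(n,st=None):
    c=manip.camera_model(n)
    if 'R' in c: return c['mtx'],c['distortion'],np.array(c['R']),np.array(c['t'])
    M=np.array(c['mount']);T=np.eye(4);T[:3,:3]=Ro.from_quat(st['tool_rot']).as_matrix();T[:3,3]=st['tcp_pos']
    W=np.linalg.inv(T@M);return c['mtx'],c['distortion'],W[:3,:3],W[:3,3]
def ray(C,uv):
    K,D,R,t=C
    x=cv2.undistortPoints(np.array([[uv]],float),K,D).ravel()
    d=R.T@np.array([x[0],x[1],1]);o=-R.T@t
    return o,d
def atz(C,uv,z):
    o,d=ray(C,uv);return o+d*(z-o[2])/d[2]
def dep(C,uv,Z):
    o,d=ray(C,uv);return o+d*Z
def proj(C,X):
    K,D,R,t=C
    return cv2.projectPoints(np.array(X,float).reshape(-1,3),cv2.Rodrigues(R)[0],t,K,D)[0].reshape(-1,2)
E
python3 - <<'E'
import cv2
a=cv2.imread("pics/scene0.png")[120:300,200:440];cv2.imwrite("pics/sc1.png",cv2.resize(a,None,fx=3.3,fy=3.3,interpolation=3))
a=cv2.imread("pics/side0.png")[140:340,170:410];cv2.imwrite("pics/si1.png",cv2.resize(a,None,fx=3,fy=3,interpolation=3))
E
```

```text
(no output)
```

View pics/sc1.png

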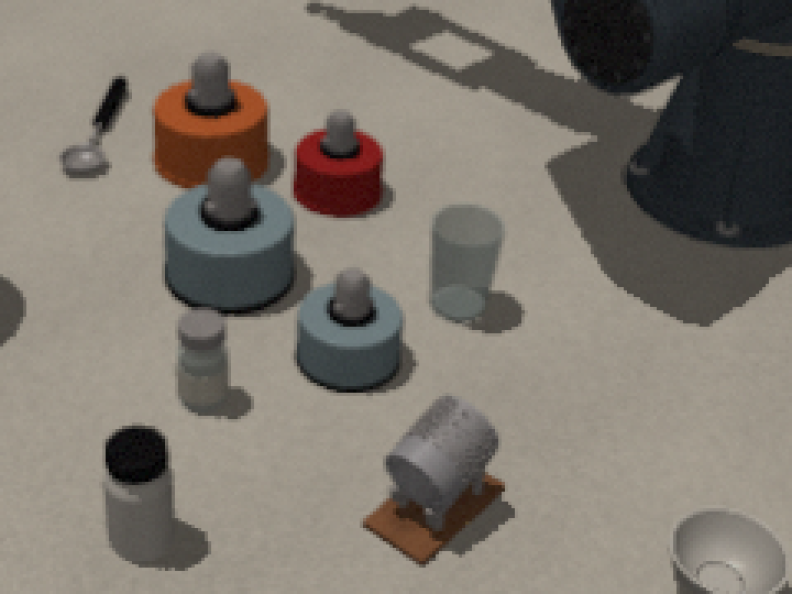

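View pics/si1.png

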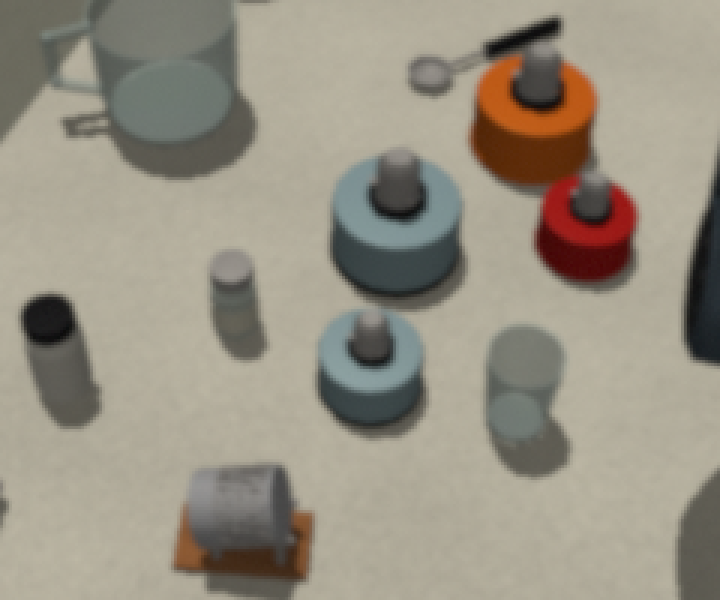

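```bash
cat > fit.py <<'E'
from h import *
sc=cam("scene");si=cam("side")
S=lambda x,y:(200+(x+.5)/3.3-.5,120+(y+.5)/3.3-.5)
Z=lambda x,y:(170+(x+.5)/3-.5,140+(y+.5)/3-.5)
print("foot scene");
for p in [(363,523),(424,562),(504,487)]: print(p,atz(sc,S(*p),.008).round(4))
print("foot side")
for p in [(174,570),(305,578),(313,514),(183,508)]: print(p,atz(si,Z(*p),.008).round(4))
print("post tops",atz(sc,S(229,164),.127),atz(si,Z(400,155),.127))
print("small/other, tumbler", atz(sc,S(467,303),0),atz(si,Z(515,420),0))
from scipy.optimize import minimize
a=np.linspace(0,2*np.pi,60)
for n,C in (("scene",sc),("side",si)):
    im=cv2.imread(f"pics/{n}0.png");hsv=cv2.cvtColor(im,cv2.COLOR_BGR2HSV)
    m=((hsv[...,0]>85)&(hsv[...,0]<115)&(hsv[...,1]>45)&(hsv[...,2]>50)).astype(np.uint8)
    nl,l,st,ce=cv2.connectedComponentsWithStats(m)
    for i in range(1,nl):
        if st[i,4]>300 and 150<st[i,1]<280 and st[i,0]<370: print(n,st[i],ce[i])
    u=(269,195) if n=="scene" else (300,222)
    k=l[u[1],u[0]]
    mm=(l==k).astype(np.uint8);c=cv2.findContours(mm,0,1)[0];c=max(c,key=len);h=np.zeros_like(mm);cv2.fillConvexPoly(h,cv2.convexHull(c),1)
    def cost(v,ret=0):
        X=np.concatenate([np.c_[v[0]+.062*np.cos(a),v[1]+.062*np.sin(a),0*a+z] for z in (.006,.07)])
        p=proj(C,X); g=np.zeros_like(mm); cv2.fillConvexPoly(g,cv2.convexHull((p*16).round().astype(np.int32)),1,shift=4)
        return float((g!=h).sum())
    x0=atz(C,u,.05)[:2]
    r=minimize(cost,x0,method="Nelder-Mead",options=dict(initial_simplex=[x0,x0+[.01,0],x0+[0,.01]],xatol=1e-4))
    print(n,"housing",r.x,r.fun,h.sum())
E
python3 fit.py
```

```text
foot scene
(363, 523) [0.6051 0.2035 0.008 ]
(424, 562) [0.5869 0.2591 0.008 ]
(504, 487) [0.4855 0.2285 0.008 ]
foot side
(174, 570) [0.5837 0.2603 0.008 ]
(305, 578) [0.4833 0.2279 0.008 ]
(313, 514) [0.4987 0.1724 0.008 ]
(183, 508) [0.6011 0.2069 0.008 ]
post tops [ 0.53474139 -0.13444859  0.127     ] [ 0.53529266 -0.13453166  0.127     ]
small/other, tumbler [0.3598895  0.01712847 0.        ] [0.36972779 0.0170982  0.        ]
scene housing [0.66104462 0.51027803] 231017.0 235200
side housing [-0.06503266  0.15912474] 231328.0 235200
```

Request:
apply_moves([
  [[0.0316,-0.0366,0,0],[0.0316,-0.0366,0,0],[0.0316,-0.0366,0,0],[0.0316,-0.0366,0,0],[0.0316,-0.0366,0,0]],
], fingers=1, newtons=20)

```text
t: 0.6
tcp_pos: [0.2896, -0.3684, 0.2999]
tool_rot: [0.988, 0.155, -0.0, 0.0]
force: [1.4, -0.9, -0.9]
finger_gap: 1.002
```

Request:
apply_moves([
  [[0.0316,-0.0366,0,0],[0.0316,-0.0366,0,0],[0.0316,-0.0366,0,0],[0.0316,-0.0366,0,0],[0.0316,-0.0366,0,0]],
])

```text
t: 1.1
tcp_pos: [0.3849, -0.1373, 0.2993]
tool_rot: [0.988, 0.153, -0.0, -0.0]
force: [2.2, 0.1, 0.2]
finger_gap: 1.001
```

Request:
apply_moves([
  [[0.0316,-0.0366,0,0],[0.0316,-0.0366,0,0],[0.0316,-0.0366,0,0],[0.0316,-0.0366,0,0],[0.0316,-0.0366,0,0]],
])

```text
t: 1.6
tcp_pos: [0.4808, 0.0938, 0.2991]
tool_rot: [0.988, 0.153, -0.0, -0.0]
force: [1.8, -0.8, 0.5]
finger_gap: 1.001
```

```bash
cat > snap.py <<'E'
import sys
from h import *
import pickle
for a in sys.argv[1:]:
    n,o=a.split(":")
    s=manip.sense();p,d=manip.snapshot(n)
    cv2.imwrite(f"pics/{o}.png",p[:,:,::-1]);pickle.dump((s,d),open(f"pics/{o}.pkl","wb"))
    print(n,s['t'],s['tcp_pos'],s['tool_rot'],s['q'][5])
E
python3 snap.py wrist:w1
```

```text
wrist 1.6 [0.48083751 0.09382746 0.2990966 ] [ 9.88216721e-01  1.53060374e-01 -4.25765414e-04 -2.31620434e-04] 1.227301241395691
```

View pics/w1.png

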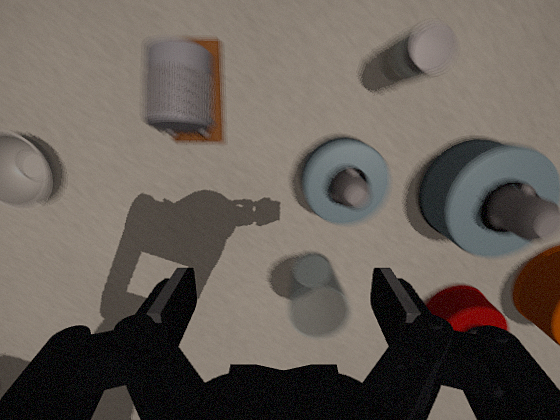

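```bash
python3 - <<'E'
from h import *
import pickle
s,d=pickle.load(open("pics/w1.pkl","rb"));C=cam("wrist",s)
for p in [(219,39),(222.5,142)]: print(atz(C,p,.008))
print("cup sides at z.062+", atz(C,(147,85),.062),atz(C,(213,85),.062))
print("cup back top", atz(C,(180,128),.08), "front",atz(C,(180,38),.08))
print("post top",atz(C,(540,219),.127)); print("jar cap",atz(C,(433,49),.085),"small post",atz(C,(352,188),.1))
E
```

```text
[0.60473488 0.20416231 0.008     ]
[0.50120535 0.17389984 0.008     ]
cup sides at z.062+ [0.53973107 0.24681394 0.062     ] [0.55817897 0.18708563 0.062     ]
cup back top [0.51302254 0.20334825 0.08      ] front [0.58634045 0.21899452 0.08      ]
post top [ 0.54007865 -0.12044419  0.127     ]
jar cap [0.6427945  0.01167946 0.085     ] small post [0.51126101 0.03737733 0.1       ]
```

Request:
apply_moves([
  [[0.0276,-0.0328,0,1],[0.0276,-0.0328,0,0],[0.0276,-0.0328,0.0,0],[0,0,0.03,0],[0,0,0.03,0]],
])

```text
t: 2.15
tcp_pos: [0.5375, 0.2265, 0.2414]
tool_rot: [0.989, 0.15, 0.008, -0.003]
force: [-0.5, -0.2, -0.2]
finger_gap: 1.001
```

```bash
python3 snap.py wrist:w2
```

```text
wrist 2.15 [0.5375168  0.22645334 0.24144442] [ 0.98866675  0.149897    0.00780757 -0.00282783] 1.471995347863028
```

View pics/w2.png

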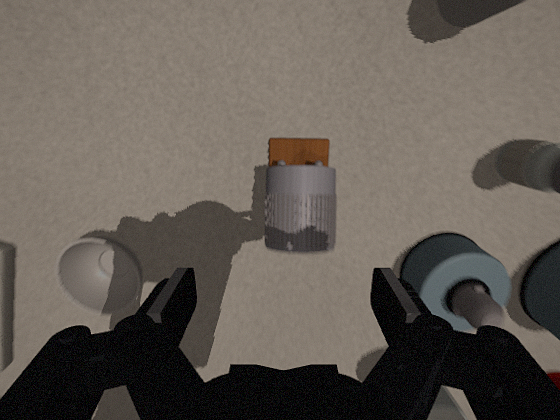

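Request:
apply_moves([
  [[0,0,0,0],[0,0,0,0]],
])

```text
t: 2.4
tcp_pos: [0.5344, 0.2252, 0.2353]
tool_rot: [0.989, 0.15, 0.001, -0.003]
force: [0.3, 0.6, 0.2]
finger_gap: 0.997
```

```bash
cat > to.py <<'E'
import sys
from h import *
s=manip.sense();R=Ro.from_quat(s['tool_rot']).as_matrix()
t=np.array([float(v) for v in sys.argv[1:4]])
print("tool delta",(R.T@(t-s['tcp_pos'])).round(4),"pos",s['tcp_pos'].round(4),"yaw",np.degrees(np.arctan2(R[1,0],R[0,0])).round(2),"toolz",R[:,2].round(4),"q",s['q'].round(3),"F",s['force'].round(1),s['ft_torque'].round(2),"gap",s['finger_gap'],s['t'])
E
python3 to.py .530 .2127 .118
```

```text
tool delta [-0.0083  0.0112  0.1173] pos [0.5344 0.2252 0.2353] yaw 17.2 toolz [ 0.0014  0.0055 -1.    ] q [0.204 0.554 1.616 0.006 0.97  1.471] F [0.3 0.6 0.2] [-0.04 -0.09  0.01] gap 0.996921513345636 2.4
```

```bash
python3 - <<'E'
from h import *
import pickle
s,d=pickle.load(open("pics/w2.pkl","rb"));C=cam("wrist",s)
c=np.array([.544,.217,.062]);u=np.array([np.cos(.29)*np.cos(.262),np.sin(.29)*np.cos(.262),-np.sin(.262)])
print(proj(C,[c,c+.034*u,c-.034*u]))
a=atz(C,(266,215),.062);b=atz(C,(334.5,215),.062);print(a,b,(a+b)/2,np.linalg.norm(a-b))
print(atz(C,(269,138),.008),atz(C,(329,138),.008))
E
```

```text
[[295.96453798 206.72402402]
 [296.47846797 166.96440062]
 [295.44325231 246.08123785]]
[0.52916028 0.23946974 0.062     ] [0.54680663 0.18281517 0.062     ] [0.53798345 0.21114245 0.062     ] 0.059339144233229245
[0.58796736 0.25680471 0.008     ] [0.60538921 0.20086776 0.008     ]
```

Request:
apply_moves([
  [[-0.0083,0.0112,0.04,0],[0,0,0.03,0],[0,0,0,0],[0,0,0,0]],
])

```text
t: 2.8
tcp_pos: [0.5346, 0.211, 0.1707]
tool_rot: [0.989, 0.148, 0.008, -0.003]
force: [0.5, 0.1, -1.0]
finger_gap: 0.998
```

```bash
python3 to.py .530 .2127 .118;python3 snap.py wrist:w3
```

```text
tool delta [-0.0047 -0.0028  0.0527] pos [0.5346 0.211  0.1707] yaw 17.06 toolz [ 0.0146  0.0077 -0.9999] q [0.18  0.641 1.681 0.007 0.804 1.448] F [ 0.5  0.1 -1. ] [-0.07 -0.02  0.  ] gap 0.9980475082455992 2.8
wrist 2.8 [0.53455253 0.21101125 0.17073726] [ 0.98890083  0.14834818  0.00777144 -0.00275077] 1.4477961863426667
```

View pics/w3.png

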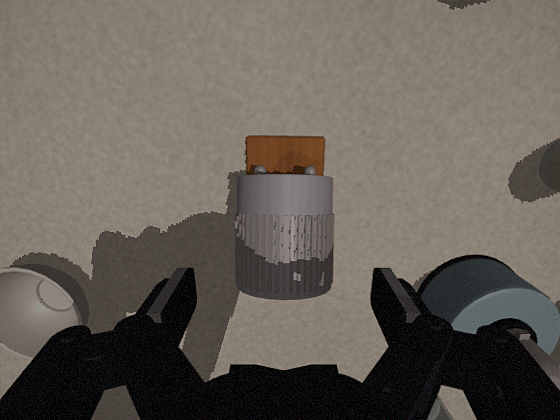

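Request:
apply_moves([
  [[-0.005,0,0.03,0],[0,0,0.015,0],[0,0,0.004,0],[0,0,0,0]],
])

```text
t: 3.25
tcp_pos: [0.5363, 0.2109, 0.1294]
tool_rot: [0.989, 0.148, 0.016, -0.003]
force: [0.6, 0.3, 0.3]
finger_gap: 1.001
```

```bash
python3 to.py .530 .2113 .118;python3 snap.py wrist:w4 side:s4
```

```text
tool delta [-0.0063 -0.0022  0.0112] pos [0.5363 0.2109 0.1294] yaw 17.06 toolz [ 0.0317  0.0109 -0.9994] q [0.179 0.707 1.705 0.008 0.696 1.446] F [0.6 0.3 0.3] [0.01 0.01 0.02] gap 1.0011119856788417 3.25
wrist 3.25 [0.53626936 0.21093554 0.12938013] [ 0.98879181  0.1483563   0.016495   -0.00301423] 1.4459266378569429
side 3.3 [0.53666839 0.21103328 0.12983974] [ 0.98877089  0.14842018  0.01716034 -0.00301587] 1.4458967169057417
```

View pics/w4.png

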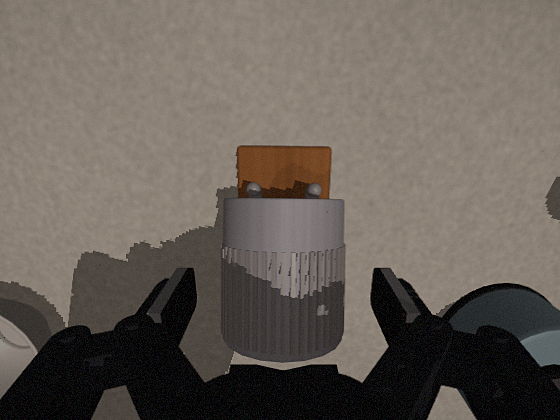

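View pics/s4.png

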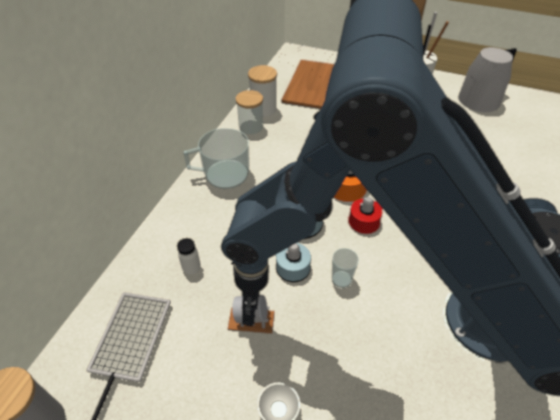

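Request:
apply_moves([
  [[-0.007,0,0.008,0],[-0.003,0,0.004,0],[0,0,0,0]],
])

```text
t: 3.65
tcp_pos: [0.5277, 0.2083, 0.119]
tool_rot: [0.989, 0.149, 0.019, -0.003]
force: [-0.5, 0.2, 0.8]
finger_gap: 1.003
```

```bash
python3 to.py .529 .2097 .118
```

```text
tool delta [ 0.0016 -0.001   0.0011] pos [0.5277 0.2083 0.119 ] yaw 17.09 toolz [ 0.0371  0.0118 -0.9992] q [0.177 0.716 1.735 0.008 0.651 1.443] F [-0.5  0.2  0.8] [-0.03  0.04 -0.04] gap 1.0029861902447084 3.65
```

Good. Close lightly.

Request:
apply_moves([
  [[0,0,0,0],[0,0,0,0],[0,0,0,0],[0,0,0,0],[0,0,0,0]],
], fingers=0, newtons=20)

```text
t: 4.15
tcp_pos: [0.5274, 0.2087, 0.1192]
tool_rot: [0.989, 0.148, 0.019, -0.003]
force: [-0.0, 0.5, 0.4]
finger_gap: 0.696
```

```bash
python3 to.py .529 .2097 .118; python3 snap.py wrist:w5
```

```text
tool delta [ 0.0018 -0.0005  0.0012] pos [0.5274 0.2087 0.1192] yaw 17.06 toolz [ 0.0365  0.0123 -0.9993] q [0.177 0.716 1.735 0.009 0.652 1.443] F [-0.   0.5  0.4] [ 0.06  0.12 -0.01] gap 0.6957223916783721 4.15
wrist 4.15 [0.52741003 0.20865269 0.11915157] [ 0.9887511   0.14832533  0.01895999 -0.00337271] 1.4431564674972501
```

View pics/w5.png

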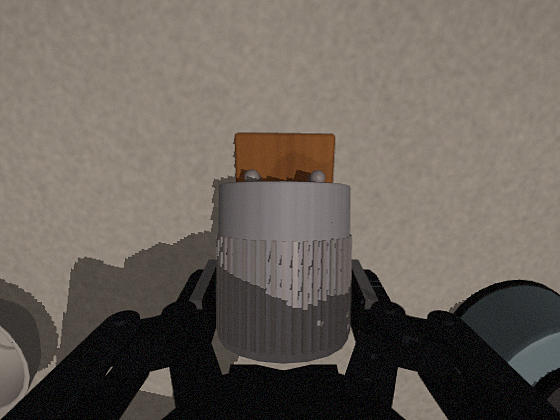

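Fingers closed on the collar with a 59 mm gap, matching the cup. Lifting gently.

Request:
apply_moves([
  [[0,0,-0.01,0],[0,0,-0.02,0],[0,0,-0.02,0],[0,0,-0.02,0],[0,0,0,0]],
])

```text
t: 4.7
tcp_pos: [0.5239, 0.2071, 0.1912]
tool_rot: [0.989, 0.149, 0.017, -0.003]
force: [1.5, -0.4, -1.5]
finger_gap: 0.699
```

```bash
python3 to.py .529 .2097 .118; python3 snap.py wrist:w6 scene:c6
```

```text
tool delta [ 0.0031 -0.0009  0.0734] pos [0.5239 0.2071 0.1912] yaw 17.09 toolz [ 0.0324  0.0108 -0.9994] q [0.176 0.594 1.708 0.007 0.806 1.444] F [ 1.5 -0.4 -1.5] [-0.05 -0.04  0.  ] gap 0.6991898261345441 4.7
wrist 4.7 [0.52389662 0.20711095 0.19122171] [ 0.98875908  0.14853882  0.01682601 -0.00293   ] 1.4440404426267577
scene 4.75 [0.52318848 0.20695785 0.1899909 ] [ 0.98878244  0.14851265  0.01564887 -0.00289827] 1.4440376381349012
```

View pics/w6.png

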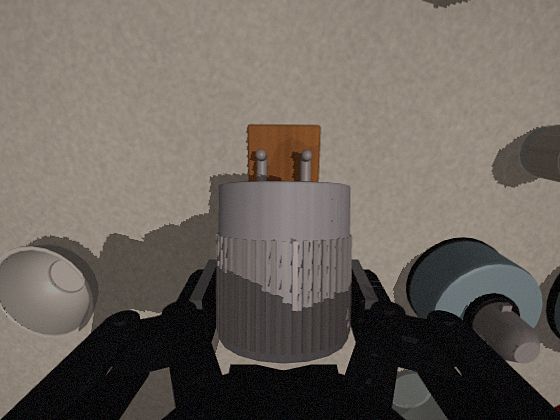

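View pics/c6.png

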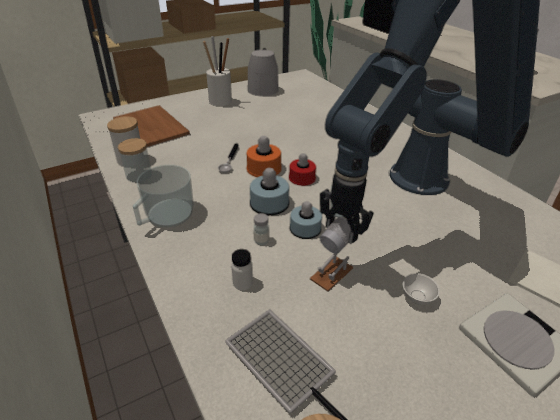

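```bash
sed -i 's/>45)&(hsv\[...,2\]>50)/>int(__import__("sys").argv[1]))\&(hsv[...,2]>40)/' fit.py; python3 - <<'E'
import cv2
for n,us in (("scene",[(262,198),(269,205),(285,195)]),("side",[(288,210),(300,225),(315,212)])):
    h=cv2.cvtColor(cv2.imread(f"pics/{n}0.png"),cv2.COLOR_BGR2HSV)
    print([h[v,u].tolist() for u,v in us])
from h import *
sc=cam("scene")
S=lambda x,y:(200+(x+.5)/3.3-.5,120+(y+.5)/3.3-.5)
print("red",atz(sc,S(340,120),.095),"orange",atz(sc,S(210,62),.12))
E
python3 fit.py 25 | tail -8
```

```text
[[96, 34, 74], [90, 34, 68], [96, 43, 59]]
[[91, 36, 150], [93, 43, 72], [91, 36, 147]]
red [ 0.37177136 -0.194552    0.095     ] orange [ 0.45035547 -0.32563965  0.12      ]
post tops [ 0.53474139 -0.13444859  0.127     ] [ 0.53529266 -0.13453166  0.127     ]
small/other, tumbler [0.3598895  0.01712847 0.        ] [0.36972779 0.0170982  0.        ]
scene [250 177  38  37 994] [268.87122736 196.48390342]
scene [290 207  31  31 648] [305.11728395 223.4058642 ]
scene housing [ 0.53390015 -0.13335521] 175.0 1239
side [ 282  194   41   44 1258] [301.56677266 217.49602544]
side [277 244  33  37 817] [292.96450428 264.31456548]
side housing [ 0.53657222 -0.13276816] 226.0 1564
```

Request:
apply_moves([
  [[0,0,-0.03,0],[-0.01,0.02,-0.03,0],[-0.0173,0.0329,0,0],[-0.0173,0.0329,0,0],[-0.0173,0.0329,0,0]],
], newtons=40)

```text
t: 5.3
tcp_pos: [0.4946, 0.0744, 0.2431]
tool_rot: [0.988, 0.153, 0.01, -0.003]
force: [-0.2, 0.4, -3.0]
finger_gap: 0.691
```

Request:
apply_moves([
  [[-0.0173,0.0329,0,0],[-0.0173,0.0329,0,0],[-0.0173,0.0329,0,0],[-0.0173,0.0329,0,0],[-0.01,0.02,0,0]],
])

```text
t: 5.8
tcp_pos: [0.4599, -0.101, 0.2353]
tool_rot: [0.988, 0.153, 0.005, -0.005]
force: [0.4, -0.8, -3.1]
finger_gap: 0.695
```

Request:
apply_moves([
  [[0,0,0,0],[0,0,0,0]],
])

```text
t: 6.0
tcp_pos: [0.4587, -0.1036, 0.2332]
tool_rot: [0.989, 0.15, 0.003, -0.006]
force: [-0.0, 0.1, -2.8]
finger_gap: 0.692
```

```bash
python3 to.py .454 -.1584 .260;python3 snap.py wrist:w7
```

```text
tool delta [-0.0205  0.0506 -0.0276] pos [ 0.4587 -0.1036  0.2332] yaw 17.22 toolz [ 0.0045  0.0133 -0.9999] q [-0.467  0.435  1.885  0.019  0.824  0.79 ] F [-0.   0.1 -2.8] [ 0.06 -0.01 -0.  ] gap 0.6922231620103338 6.0
wrist 6.0 [ 0.45872496 -0.10364109  0.23318963] [ 0.98869986  0.1497454   0.00320246 -0.0062174 ] 0.7900577731583471
```

View pics/w7.png

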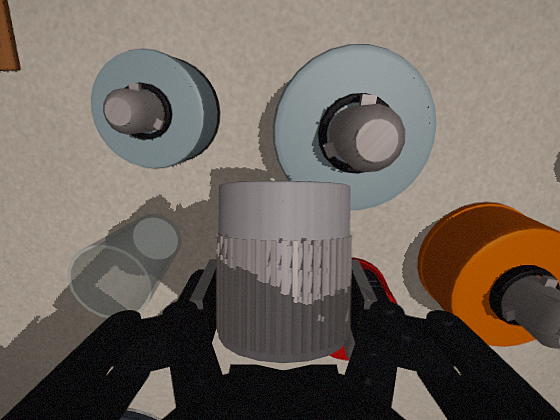

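```bash
python3 - <<'E'
from h import *
import pickle
s,d=pickle.load(open("pics/w7.pkl","rb"));C=cam("wrist",s)
print("post",atz(C,(380,141),.127),dep(C,(380,141),d[141,380]),d[141,380])
a=np.linspace(0,6.28,12)
h=[atz(C,p,.07) for p in [(275,125),(436,122),(360,44),(345,209)]];print(np.round(h,4),(h[0]+h[1])/2)
p=atz(C,(380,141),.127);print(proj(C,[[.5352,-.1335,.127]]))
E
python3 to.py .454 -.1584 .250
```

```text
post [ 0.53605406 -0.13669611  0.127     ] [ 0.536051   -0.13643009  0.12785303] 0.17298561
[[ 0.5238 -0.0757  0.07  ]
 [ 0.5617 -0.1889  0.07  ]
 [ 0.5934 -0.1161  0.07  ]
 [ 0.4781 -0.1483  0.07  ]] [ 0.54274823 -0.13229361  0.07      ]
[[374.23184442 140.73620573]]
tool delta [-0.0209  0.0509 -0.0175] pos [ 0.4589 -0.1034  0.2332] yaw 17.28 toolz [ 0.0046  0.0129 -0.9999] q [-0.466  0.434  1.885  0.019  0.824  0.79 ] F [ 0.1 -0.1 -2.4] [ 0.   -0.02 -0.  ] gap 0.6925350717207349 6.05
```

Request:
apply_moves([
  [[-0.011,0.027,-0.006,0],[-0.011,0.027,-0.006,0],[0,0,0,0],[0,0,0,0]],
])

```text
t: 6.45
tcp_pos: [0.4536, -0.1573, 0.2429]
tool_rot: [0.988, 0.154, 0.001, -0.008]
force: [0.6, -0.3, -2.3]
finger_gap: 0.691
```

```bash
python3 to.py .4545 -.1599 .250;python3 snap.py wrist:w8
```

```text
tool delta [ 0.0001  0.0026 -0.0072] pos [ 0.4536 -0.1573  0.2429] yaw 17.73 toolz [ 1.000e-04  1.710e-02 -9.999e-01] q [-0.574  0.43   1.849  0.019  0.871  0.675] F [ 0.6 -0.3 -2.3] [0.03 0.03 0.05] gap 0.6905855949607889 6.45
wrist 6.45 [ 0.45363414 -0.15732072  0.24288396] [ 0.98800905  0.15415929  0.00136994 -0.0084348 ] 0.6750040643717681
```

View pics/w8.png

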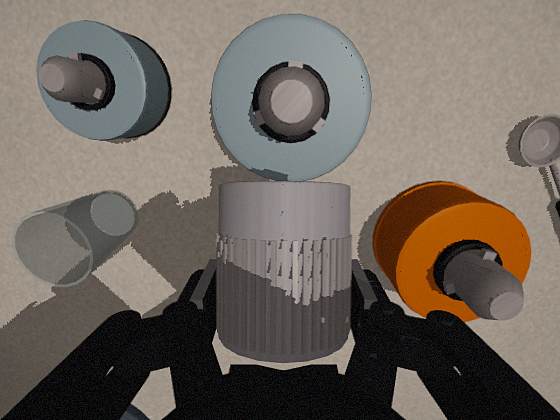

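```bash
python3 - <<'E'
from h import *
import pickle
s,d=pickle.load(open("pics/w8.pkl","rb"));C=cam("wrist",s)
R=Ro.from_quat(s['tool_rot']).as_matrix()
p=atz(C,(291.5,100),.127);print(p,d[100,291],R.T@(p-s['tcp_pos']))
h=[atz(C,q,.07) for q in [(211.5,97),(371,97)]];m=(h[0]+h[1])/2;print(m,R.T@(m-s['tcp_pos']))
# cup sides in tool frame at grasp depth
M=np.array(manip.camera_model("wrist")['mount'])
for u in [(216.5,215),(351,215)]:
    x=cv2.undistortPoints(np.array([[u]],float),C[0],C[1]).ravel();dd=M[:3,:3]@[x[0],x[1],1];o=M[:3,3];print(o+dd*(.054-.0-o[2])/dd[2])
for q in [(295,66),(257,122),(316,127)]:
    w=atz(C,q,.092)-p;print(np.degrees(np.arctan2(w[1],w[0])),np.hypot(*w[:2]))
E
```

```text
[ 0.53662162 -0.13438064  0.127     ] 0.17520688 [0.0854152  0.00531775 0.11626791]
[ 0.54057774 -0.13327602  0.07      ] [0.08921721 0.00639697 0.17327888]
[ 0.03674737 -0.02841223  0.054     ]
[0.03674532 0.02988198 0.054     ]
11.413937694865886 0.022763538134404238
137.37353388822515 0.027295608984310053
-115.87423713403034 0.02444095777355833
```

Request:
apply_moves([
  [[0.003,0.003,0.02,0],[0.003,0.002,0.02,0],[0,0,0,0],[0,0,0,0]],
], newtons=20)

```text
t: 6.9
tcp_pos: [0.4615, -0.154, 0.202]
tool_rot: [0.987, 0.158, 0.001, -0.009]
force: [0.1, 0.3, -1.9]
finger_gap: 0.694
```

```bash
python3 to.py .5364 -.1342 .201;python3 snap.py wrist:w9 scene:c9 side:s9; python3 - <<'E'
import cv2
a=cv2.imread("pics/c9.png")[120:270,200:400];cv2.imwrite("pics/c9z.png",cv2.resize(a,None,fx=4,fy=4,interpolation=3))
E
```

```text
tool delta [0.0773 0.0046 0.0013] pos [ 0.4615 -0.154   0.202 ] yaw 18.16 toolz [-6.000e-04  1.830e-02 -9.998e-01] q [-0.559  0.509  1.868  0.022  0.775  0.679] F [ 0.1  0.3 -1.9] [-0.04  0.01 -0.03] gap 0.6942316516096286 6.9
wrist 6.9 [ 0.46150344 -0.15399938  0.20199088] [ 0.98742028  0.15785313  0.00115529 -0.00906872] 0.6787274963796919
scene 6.95 [ 0.46134906 -0.1539415   0.20208477] [ 0.98742516  0.15781893  0.00110408 -0.00913924] 0.6786751172052263
side 7.0 [ 0.4615202  -0.15436056  0.20241311] [ 0.98745117  0.15767654  0.00151117 -0.0087181 ] 0.6785600522319419
```

View pics/w9.png

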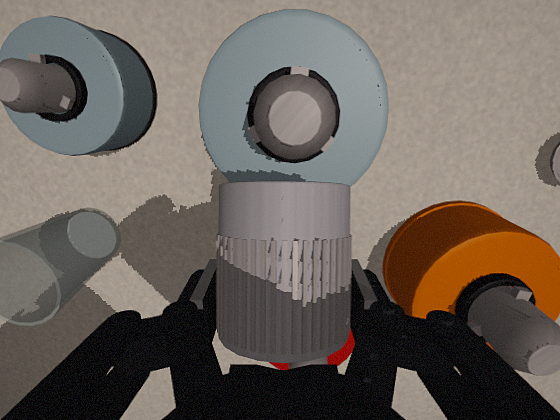

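View pics/c9z.png

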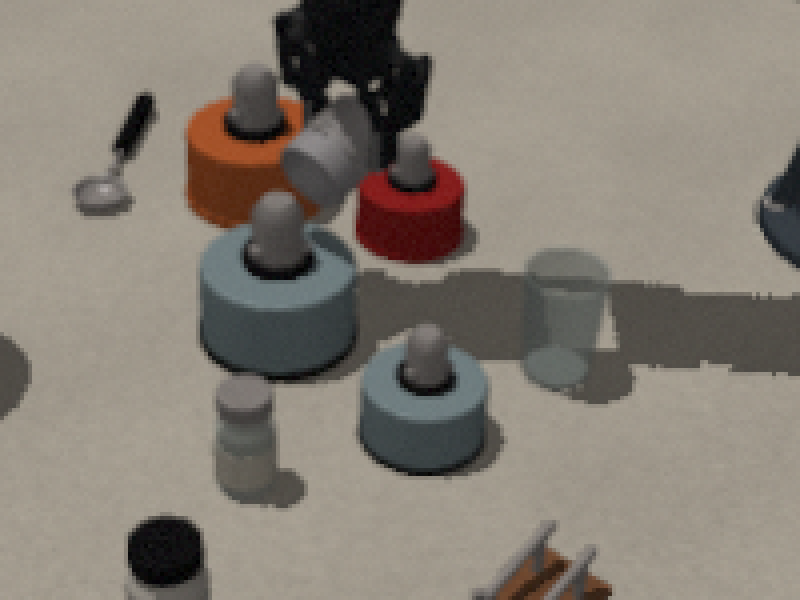

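Request:
apply_moves([
  [[0,0.007,0.004,0],[0.006,0,0.0,0],[0.006,0,0,0],[0,0,0,0]],
])

```text
t: 7.45
tcp_pos: [0.4774, -0.1586, 0.2003]
tool_rot: [0.988, 0.157, 0.004, -0.007]
force: [0.4, -0.4, -2.0]
finger_gap: 0.694
```

```bash
python3 to.py .5364 -.1342 .1985
```

```text
tool delta [ 0.0637 -0.0048  0.0024] pos [ 0.4774 -0.1586  0.2003] yaw 18.08 toolz [ 0.0052  0.0146 -0.9999] q [-0.55   0.526  1.833  0.021  0.786  0.69 ] F [ 0.4 -0.4 -2. ] [-0.01  0.02 -0.  ] gap 0.6936184535083724 7.45
```

Request:
apply_moves([
  [[0,-0.0035,0,0],[0,0,0,0]],
])

```text
t: 7.65
tcp_pos: [0.4764, -0.155, 0.2004]
tool_rot: [0.988, 0.157, 0.004, -0.007]
force: [-0.0, -0.7, -1.8]
finger_gap: 0.688
```

```bash
python3 to.py .5364 -.1342 .1985;python3 snap.py wrist:w10
```

```text
tool delta [ 0.0635 -0.0011  0.0025] pos [ 0.4764 -0.155   0.2004] yaw 18.1 toolz [ 0.0051  0.0147 -0.9999] q [-0.545  0.524  1.838  0.022  0.783  0.695] F [-0.  -0.7 -1.8] [-0.03  0.02  0.06] gap 0.6884315556648888 7.65
wrist 7.65 [ 0.47638341 -0.1549528   0.20042018] [ 0.98752297  0.15728314  0.00369484 -0.00683688] 0.6947042112314875
```

View pics/w10.png

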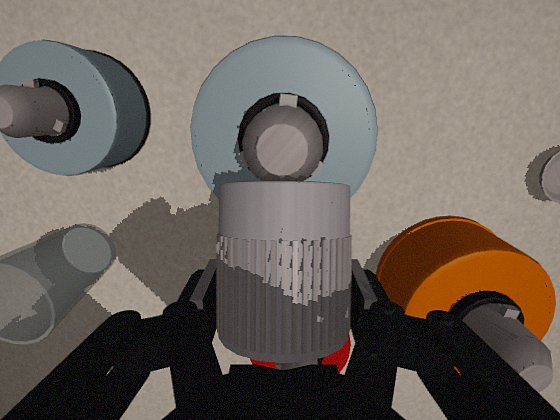

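Post top (283,141) is centred on the cup (col 284). Now I'll hook the lower lip on the post and swing the cup over.

Request:
apply_moves([
  [[0.005,0,0.001,0],[0.005,0,-0.002,0],[0.005,0,-0.004,0]],
])

```text
t: 8.0
tcp_pos: [0.4825, -0.1511, 0.2034]
tool_rot: [0.987, 0.16, -0.008, -0.008]
force: [-7.3, -5.3, -6.8]
finger_gap: 0.688
```

```bash
python3 to.py .5364 -.1342 .208;python3 snap.py wrist:w11 scene:c11; python3 - <<'E'
import cv2
a=cv2.imread("pics/c11.png")[120:270,200:400];cv2.imwrite("pics/c11z.png",cv2.resize(a,None,fx=4,fy=4,interpolation=3))
E
```

```text
tool delta [ 0.0565  0.0009 -0.0054] pos [ 0.4825 -0.1511  0.2034] yaw 18.46 toolz [-0.0192  0.0139 -0.9997] q [-0.526  0.529  1.812  0.003  0.825  0.72 ] F [-7.3 -5.3 -6.8] [-1.04  1.53 -0.04] gap 0.6881421974471014 8.0
wrist 8.0 [ 0.48246706 -0.15114856  0.20342858] [ 0.98699141  0.16033525 -0.00836842 -0.00839806] 0.7204719823729345
scene 8.05 [ 0.48262473 -0.15084753  0.20389676] [ 0.98695705  0.16052539 -0.00854025 -0.00862765] 0.7205775098759647
```

View pics/w11.png

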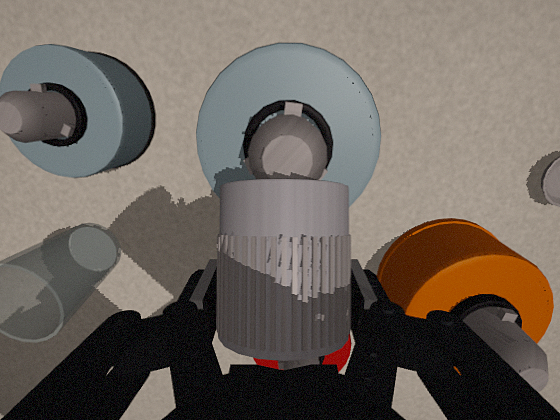

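View pics/c11z.png

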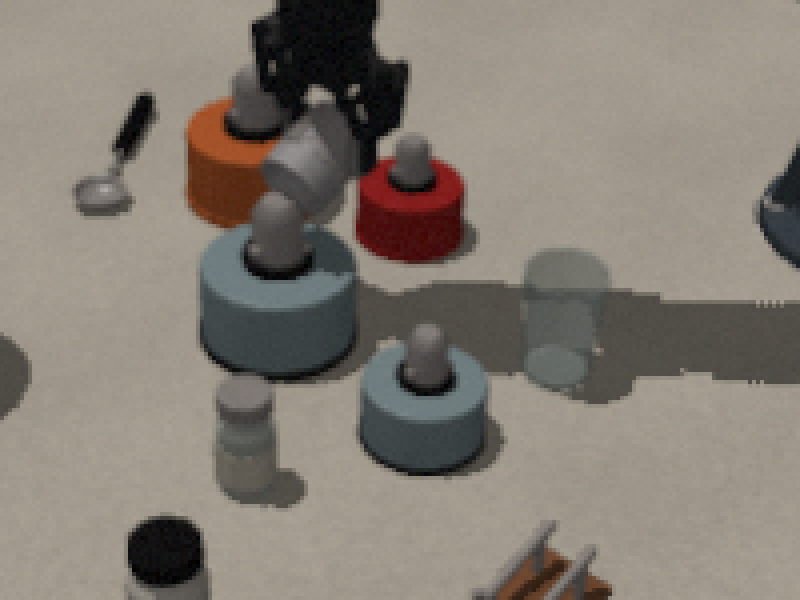

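Request:
apply_moves([
  [[0,0,0.005,0],[0,0,0,0]],
], fingers=0.6)

```text
t: 8.3
tcp_pos: [0.4811, -0.1506, 0.1983]
tool_rot: [0.987, 0.16, -0.01, -0.009]
force: [-0.5, -0.4, -2.0]
finger_gap: 0.693
```

```bash
python3 to.py .5364 -.1342 .208
```

```text
tool delta [ 0.0575  0.0017 -0.0107] pos [ 0.4811 -0.1506  0.1983] yaw 18.46 toolz [-0.0223  0.0152 -0.9996] q [-0.526  0.537  1.817  0.003  0.814  0.721] F [-0.5 -0.4 -2. ] [-0.04  0.05  0.03] gap 0.693480452869461 8.3
```

Request:
apply_moves([
  [[0.003,0,0,0],[0,0,0,0]],
], fingers=0.66)

```text
t: 8.5
tcp_pos: [0.4823, -0.1501, 0.1981]
tool_rot: [0.987, 0.161, -0.013, -0.009]
force: [-1.1, -1.2, -2.1]
finger_gap: 0.694
```

```bash
python3 to.py .5364 -.1342 .208;python3 snap.py wrist:w12
```

```text
tool delta [ 0.0561  0.0019 -0.0112] pos [ 0.4823 -0.1501  0.1981] yaw 18.58 toolz [-0.0283  0.0142 -0.9995] q [-0.522  0.539  1.812 -0.002  0.822  0.726] F [-1.1 -1.2 -2.1] [-0.21  0.19  0.03] gap 0.6935737313240065 8.5
wrist 8.5 [ 0.48227192 -0.15010746  0.19814231] [ 0.98678412  0.16126409 -0.01282957 -0.00929554] 0.7260438022803071
```

View pics/w12.png

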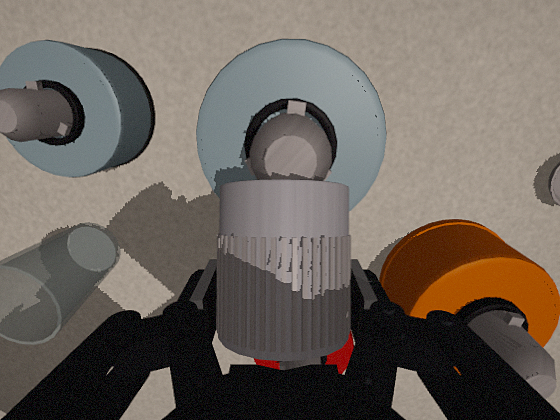

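Request:
apply_moves([
  [[0.004,0,0,0],[0.004,0,0,0]],
], fingers=0.68)

```text
t: 8.75
tcp_pos: [0.4846, -0.1494, 0.1985]
tool_rot: [0.986, 0.164, -0.021, -0.009]
force: [-14.8, -10.2, 7.8]
finger_gap: 0.69
```

```bash
python3 to.py .5364 -.1342 .208;python3 snap.py wrist:w13
```

```text
tool delta [ 0.0536  0.0021 -0.0116] pos [ 0.4846 -0.1494  0.1985] yaw 18.88 toolz [-0.044   0.0101 -0.999 ] q [-0.514  0.544  1.799 -0.017  0.842  0.739] F [-14.8 -10.2   7.8] [-1.8   2.32 -0.14] gap 0.690381253641703 8.75
wrist 8.75 [ 0.48455228 -0.14940461  0.19853736] [ 0.98624327  0.16374777 -0.02089974 -0.00860748] 0.7394928942283617
```

View pics/w13.png

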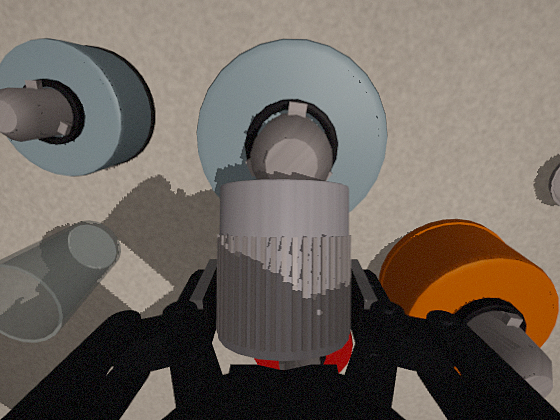

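Request:
apply_moves([
  [[0,0,0.005,0],[0.004,0,0.001,0],[0.004,0,0,0]],
], fingers=0.69)

```text
t: 9.1
tcp_pos: [0.486, -0.1487, 0.1932]
tool_rot: [0.986, 0.166, -0.03, -0.008]
force: [-14.3, -10.3, 9.5]
finger_gap: 0.691
```

```bash
python3 to.py .5364 -.1342 .208;python3 snap.py wrist:w14
```

```text
tool delta [ 0.0514  0.0023 -0.0178] pos [ 0.486  -0.1487  0.1932] yaw 19.15 toolz [-0.0615  0.0061 -0.9981] q [-0.506  0.558  1.792 -0.033  0.849  0.753] F [-14.3 -10.3   9.5] [-1.87  2.41 -0.15] gap 0.6912048110033625 9.1
wrist 9.1 [ 0.48601999 -0.1487354   0.19321911] [ 0.98565569  0.16591563 -0.02981545 -0.00811845] 0.7533668633210306
```

View pics/w14.png

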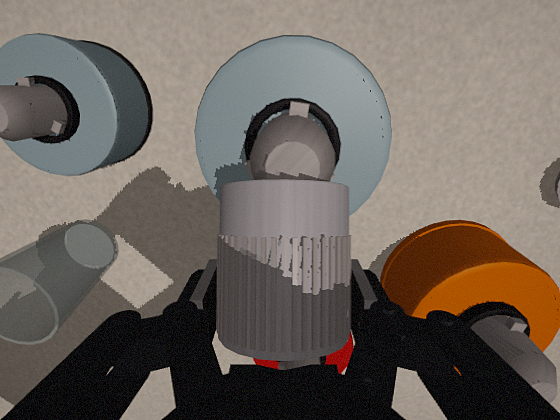

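Request:
apply_moves([
  [[0.01,0,-0.007,0],[0.01,0,-0.007,0],[0.01,0,-0.007,0]],
])

```text
t: 9.45
tcp_pos: [0.5083, -0.1407, 0.2094]
tool_rot: [0.985, 0.167, -0.042, -0.009]
force: [-6.0, -6.7, -8.4]
finger_gap: 0.687
```

```bash
python3 to.py .5364 -.1342 .208;python3 snap.py wrist:w15
```

```text
tool delta [ 0.0287  0.0031 -0.001 ] pos [ 0.5083 -0.1407  0.2094] yaw 19.3 toolz [-0.086   0.0045 -0.9963] q [-0.467  0.557  1.72  -0.043  0.945  0.795] F [-6.  -6.7 -8.4] [-1.27  1.14 -0.07] gap 0.6869381791637869 9.45
wrist 9.45 [ 0.508327   -0.14069125  0.20939577] [ 0.98504496  0.16682028 -0.04205504 -0.00942279] 0.7947155040770562
```

View pics/w15.png

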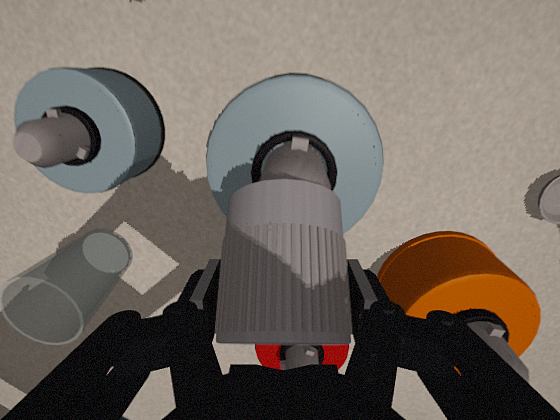

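Request:
apply_moves([
  [[0.01,0,-0.006,0],[0.01,0,-0.006,0]],
])

```text
t: 9.7
tcp_pos: [0.5249, -0.135, 0.2181]
tool_rot: [0.984, 0.168, -0.049, -0.01]
force: [-5.3, -7.8, -7.3]
finger_gap: 0.698
```

```bash
python3 to.py .5364 -.1342 .208;python3 snap.py wrist:w16 side:s16;python3 - <<'E'
import cv2
a=cv2.imread("pics/s16.png")[130:280,200:400];cv2.imwrite("pics/s16z.png",cv2.resize(a,None,fx=4,fy=4,interpolation=3))
E
```

```text
tool delta [0.012  0.0034 0.0089] pos [ 0.5249 -0.135   0.2181] yaw 19.48 toolz [-0.1006  0.0021 -0.9949] q [-0.441  0.563  1.669 -0.049  1.003  0.82 ] F [-5.3 -7.8 -7.3] [-1.33  1.11  0.03] gap 0.6982491636326434 9.7
wrist 9.7 [ 0.52489573 -0.13503165  0.2181063 ] [ 0.98448302  0.16809823 -0.04945558 -0.00950384] 0.8199043873170532
side 9.75 [ 0.52626102 -0.13470391  0.2188981 ] [ 0.984516    0.16816363 -0.04858353 -0.00942711] 0.8202328567799547
```

View pics/w16.png

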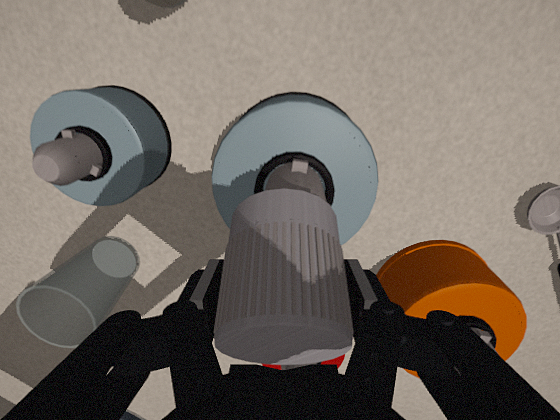

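View pics/s16z.png

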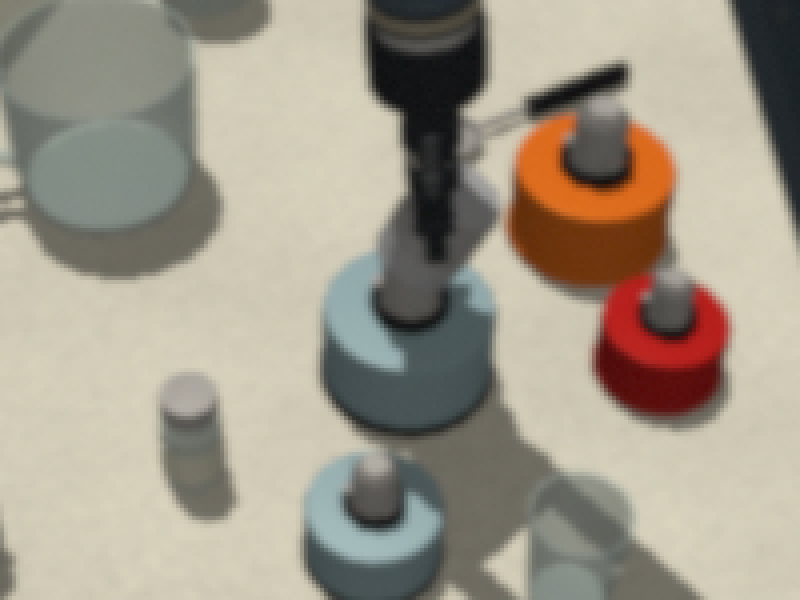

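Request:
apply_moves([
  [[0.01,0.002,-0.001,0],[0.01,0.001,0,0]],
])

```text
t: 10.0
tcp_pos: [0.5402, -0.1311, 0.2174]
tool_rot: [0.984, 0.169, -0.057, -0.011]
force: [-9.2, -7.2, 2.0]
finger_gap: 0.69
```

```bash
python3 to.py .5364 -.1342 .208;python3 snap.py wrist:w17 side:s17;python3 - <<'E'
import cv2
a=cv2.imread("pics/s17.png")[130:280,200:400];cv2.imwrite("pics/s17z.png",cv2.resize(a,None,fx=4,fy=4,interpolation=3))
E
```

```text
tool delta [-0.0036  0.002   0.0098] pos [ 0.5402 -0.1311  0.2174] yaw 19.66 toolz [-0.1167  0.0015 -0.9932] q [-0.42   0.583  1.625 -0.054  1.041  0.839] F [-9.2 -7.2  2. ] [-1.31  1.78  0.02] gap 0.6903267443137985 10.0
wrist 10.0 [ 0.54020591 -0.13110368  0.21744681] [ 0.98383065  0.16929477 -0.05747557 -0.01063437] 0.839462419571632
side 10.05 [ 0.54140118 -0.13088414  0.21729617] [ 0.98385695  0.16936481 -0.05682978 -0.01055637] 0.8398560782766553
```

View pics/w17.png

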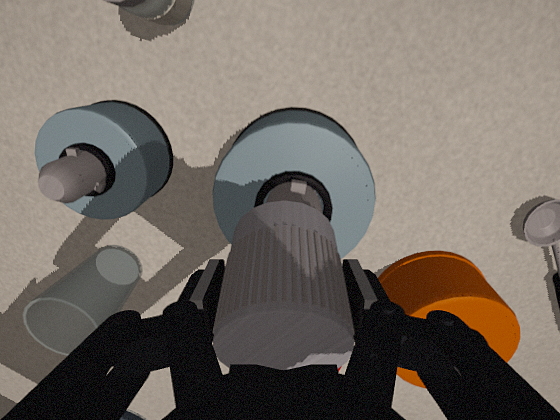

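View pics/s17z.png

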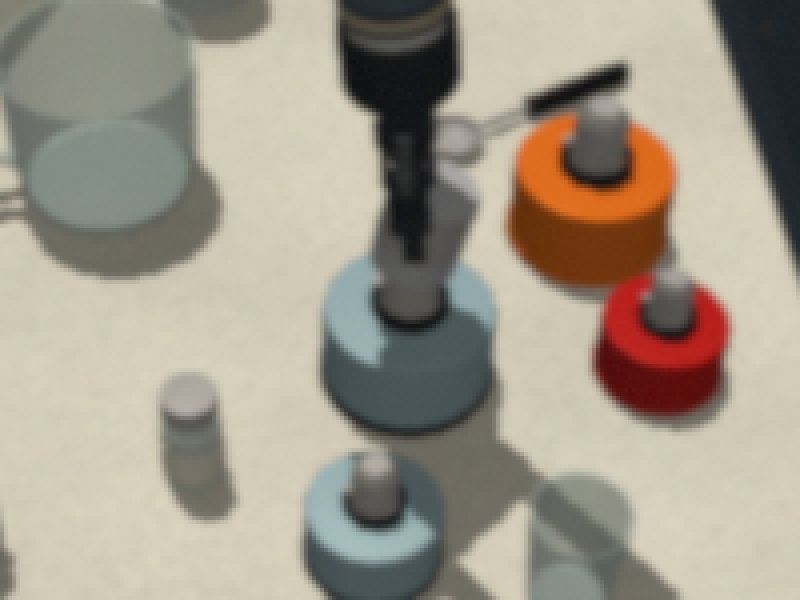

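Request:
apply_moves([
  [[0.009,0.001,0.0,0],[0.009,0.001,0.002,0]],
])

```text
t: 10.3
tcp_pos: [0.5536, -0.1279, 0.2137]
tool_rot: [0.983, 0.171, -0.065, -0.01]
force: [-6.3, -5.2, 5.9]
finger_gap: 0.694
```

```bash
python3 to.py .5364 -.1342 .208;python3 snap.py wrist:w18 side:s18;python3 - <<'E'
import cv2
a=cv2.imread("pics/s18.png")[130:280,200:400];cv2.imwrite("pics/s18z.png",cv2.resize(a,None,fx=4,fy=4,interpolation=3))
E
```

```text
tool delta [-0.0174  0.0005  0.0079] pos [ 0.5536 -0.1279  0.2137] yaw 19.83 toolz [-0.1308 -0.0019 -0.9914] q [-0.402  0.606  1.589 -0.061  1.067  0.857] F [-6.3 -5.2  5.9] [-0.9   1.47  0.01] gap 0.6942075790157295 10.3
wrist 10.3 [ 0.55355531 -0.12789076  0.21367093] [ 0.98317019  0.17052483 -0.0647474  -0.01026851] 0.8573033414692853
side 10.35 [ 0.55463431 -0.12781967  0.21322653] [ 0.98316471  0.17076367 -0.06423894 -0.01001376] 0.8575360040080207
```

View pics/w18.png

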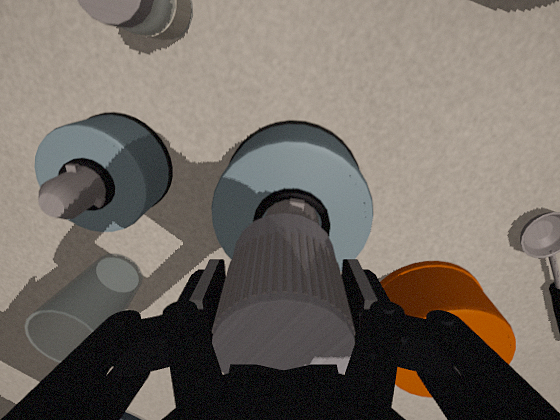

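View pics/s18z.png

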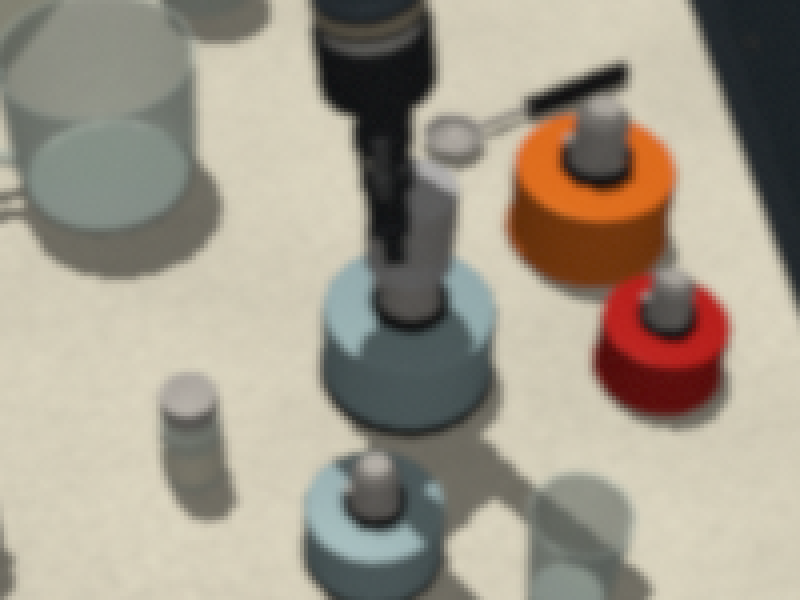

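Request:
apply_moves([
  [[-0.003,0,0.006,0],[-0.003,0,0.008,0],[-0.002,0,0.008,0]],
])

```text
t: 10.7
tcp_pos: [0.5496, -0.1317, 0.1943]
tool_rot: [0.984, 0.171, -0.057, -0.006]
force: [3.6, 0.3, 1.6]
finger_gap: 0.697
```

```bash
python3 to.py .5364 -.1342 .208;python3 snap.py wrist:w19 side:s19 scene:c19;python3 - <<'E'
import cv2
a=cv2.imread("pics/s19.png")[130:280,200:400];b=cv2.imread("pics/c19.png")[120:270,200:350]
import numpy as np
cv2.imwrite("pics/s19z.png",cv2.resize(np.hstack([a,b]),None,fx=2.25,fy=3,interpolation=3) if 0 else cv2.resize(np.hstack([a,b]),None,fx=2.2,fy=2.2,interpolation=3))
E
```

```text
tool delta [-0.0147 -0.0025 -0.0121] pos [ 0.5496 -0.1317  0.1943] yaw 19.81 toolz [-0.1139 -0.0067 -0.9935] q [-0.412  0.626  1.62  -0.062  0.999  0.851] F [3.6 0.3 1.6] [ 0.09 -0.86 -0.04] gap 0.6968062404376245 10.7
wrist 10.7 [ 0.54956337 -0.13166421  0.19427554] [ 0.98363094  0.17089746 -0.05676773 -0.00645411] 0.8507806210913966
side 10.75 [ 0.5495247  -0.13167041  0.19327588] [ 0.98365838  0.17076539 -0.05666849 -0.00663697] 0.8507215527009119
scene 10.8 [ 0.54965063 -0.13162636  0.1934231 ] [ 0.98364773  0.17075523 -0.05686927 -0.00675812] 0.8508345999224625
```

View pics/w19.png

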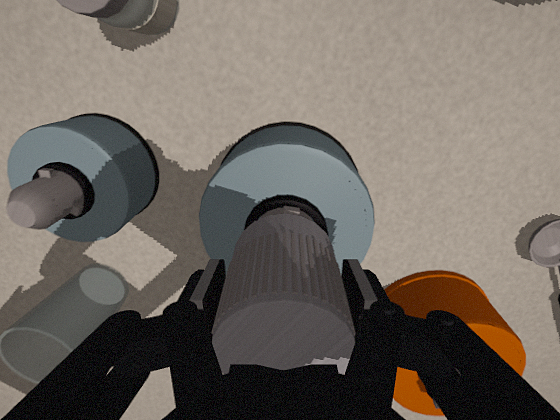

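View pics/s19z.png

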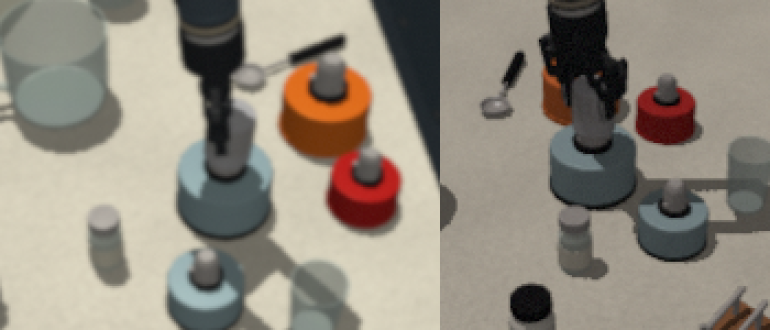

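Request:
apply_moves([
  [[0,0,0,0],[0,0,0,0],[0,0,0,0]],
], fingers=0.9)

```text
t: 11.15
tcp_pos: [0.5489, -0.1305, 0.1922]
tool_rot: [0.984, 0.171, -0.059, -0.008]
force: [0.5, -0.2, -0.2]
finger_gap: 0.902
```

```bash
python3 to.py .5364 -.1342 .208;python3 snap.py wrist:w20 side:s20 scene:c20;python3 - <<'E'
import cv2
a=cv2.imread("pics/s20.png")[130:280,200:400];b=cv2.imread("pics/c20.png")[120:270,200:350]
import numpy as np
cv2.imwrite("pics/s20z.png",cv2.resize(np.hstack([a,b]),None,fx=2.2,fy=2.2,interpolation=3))
E
```

```text
tool delta [-0.0147 -0.0013 -0.0142] pos [ 0.5489 -0.1305  0.1922] yaw 19.83 toolz [-0.1181 -0.0036 -0.993 ] q [-0.411  0.629  1.62  -0.06   1.     0.851] F [ 0.5 -0.2 -0.2] [ 0.02 -0.1  -0.02] gap 0.9018712992943334 11.15
wrist 11.15 [ 0.5489126  -0.13048431  0.19219287] [ 0.98351459  0.17086769 -0.05859393 -0.00836921] 0.8509280632446937
side 11.2 [ 0.54886961 -0.13045099  0.19221033] [ 0.98351116  0.17088949 -0.05858937 -0.00835806] 0.8509261767905838
scene 11.25 [ 0.54895929 -0.1305462   0.19230211] [ 0.98352447  0.1708745  -0.05842791 -0.0082279 ] 0.8509202157054576
```

View pics/w20.png

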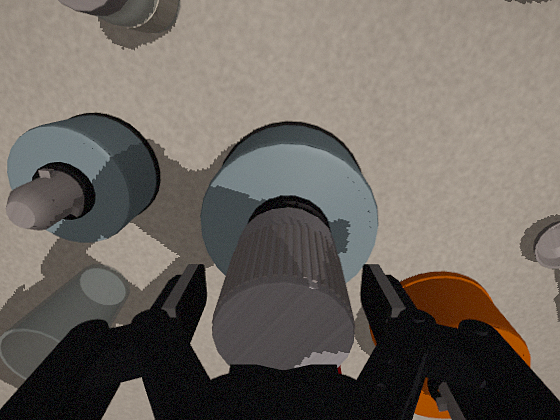

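View pics/s20z.png

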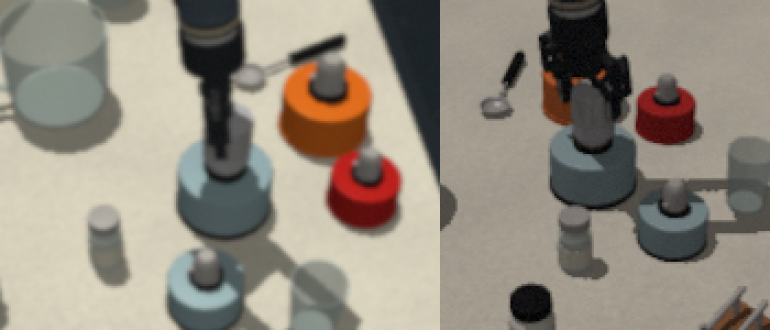

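Request:
apply_moves([
  [[-0.008,-0.001,0,0],[0,0,0,0],[0,0,0,0]],
])

```text
t: 11.6
tcp_pos: [0.5401, -0.1324, 0.1936]
tool_rot: [0.984, 0.171, -0.059, -0.008]
force: [0.1, -0.7, 0.1]
finger_gap: 0.897
```

Request:
apply_moves([
  [[0,0,0,0],[0,0,0,0],[0,0,0,0]],
], fingers=0, newtons=60)

```text
t: 11.9
tcp_pos: [0.5402, -0.1329, 0.1943]
tool_rot: [0.984, 0.171, -0.058, -0.008]
force: [-0.8, -0.3, 0.0]
finger_gap: 0.692
```

```bash
python3 to.py .5364 -.1342 .208
```

```text
tool delta [-0.0055 -0.0005 -0.0131] pos [ 0.5402 -0.1329  0.1943] yaw 19.81 toolz [-0.1172 -0.0044 -0.9931] q [-0.421  0.618  1.64  -0.062  0.99   0.843] F [-0.8 -0.3  0. ] [ 0.08 -0.01 -0.03] gap 0.6920384006934536 11.9
```

Request:
apply_moves([
  [[-0.006,0,0,0],[-0.006,0,0,0],[-0.006,0,0,0]],
])

```text
t: 12.2
tcp_pos: [0.5356, -0.1356, 0.1951]
tool_rot: [0.985, 0.167, -0.039, -0.008]
force: [13.2, 8.4, -10.7]
finger_gap: 0.693
```

```bash
python3 to.py .5364 -.1342 .208
```

```text
tool delta [ 0.0002 -0.0014 -0.0129] pos [ 0.5356 -0.1356  0.1951] yaw 19.29 toolz [-0.0801  0.0028 -0.9968] q [-0.437  0.603  1.669 -0.039  0.944  0.822] F [ 13.2   8.4 -10.7] [ 1.6  -2.45 -0.09] gap 0.6928308074435747 12.2
```

Request:
apply_moves([
  [[-0.006,0,0.0015,0],[-0.006,0,0.0015,0],[-0.006,0,0.0015,0],[-0.006,0,0.001,0]],
])

```text
t: 12.6
tcp_pos: [0.5314, -0.1363, 0.1943]
tool_rot: [0.987, 0.161, -0.012, -0.009]
force: [13.5, 10.4, -5.7]
finger_gap: 0.692
```

```bash
python3 to.py .5364 -.1342 .208
```

```text
tool delta [ 0.0052 -0.0007 -0.0138] pos [ 0.5314 -0.1363  0.1943] yaw 18.57 toolz [-0.0263  0.0148 -0.9995] q [-0.456  0.588  1.707  0.002  0.876  0.79 ] F [13.5 10.4 -5.7] [ 1.68 -1.96  0.05] gap 0.6921508714142752 12.6
```

Request:
apply_moves([
  [[-0.006,0,0.001,0],[-0.006,0,0.001,0],[0,0,0,0]],
])

```text
t: 12.9
tcp_pos: [0.5298, -0.1361, 0.1937]
tool_rot: [0.987, 0.157, 0.002, -0.01]
force: [-4.0, -4.8, 0.1]
finger_gap: 0.691
```

```bash
python3 to.py .5364 -.1342 .208;python3 snap.py wrist:w21
```

```text
tool delta [ 0.007  -0.     -0.0143] pos [ 0.5298 -0.1361  0.1937] yaw 18.1 toolz [ 0.0013  0.0205 -0.9998] q [-0.464  0.582  1.726  0.025  0.842  0.774] F [-4.  -4.8  0.1] [-0.74  0.87 -0.34] gap 0.6908382075192636 12.9
wrist 12.9 [ 0.52977557 -0.13609719  0.19369232] [ 0.98749771  0.15729706  0.00224352 -0.01004394] 0.7741432136933907
```

View pics/w21.png

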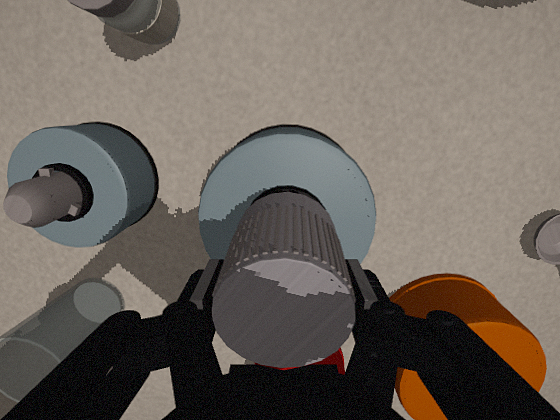

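Request:
apply_moves([
  [[0,0,0,0],[0,0,0,0],[0,0,0,0]],
], fingers=0.9)

```text
t: 13.25
tcp_pos: [0.5286, -0.1363, 0.1933]
tool_rot: [0.987, 0.158, 0.001, -0.01]
force: [-0.1, 0.0, 1.0]
finger_gap: 0.903
```

```bash
python3 to.py .5364 -.1342 .208;python3 snap.py wrist:w22 side:s22
```

```text
tool delta [ 0.0082  0.0001 -0.0147] pos [ 0.5286 -0.1363  0.1933] yaw 18.16 toolz [-0.0017  0.0207 -0.9998] q [-0.465  0.582  1.727  0.024  0.843  0.773] F [-0.1  0.   1. ] [-0.02  0.07 -0.02] gap 0.9033454852036216 13.25
wrist 13.25 [ 0.52858563 -0.13630137  0.1932581 ] [ 9.87414792e-01  1.57809642e-01  7.81852576e-04 -1.03699080e-02] 0.7733397391761855
side 13.3 [ 0.52857482 -0.136319    0.19324649] [ 9.87417912e-01  1.57789479e-01  7.74361098e-04 -1.03801584e-02] 0.7733315096937564
```

View pics/w22.png

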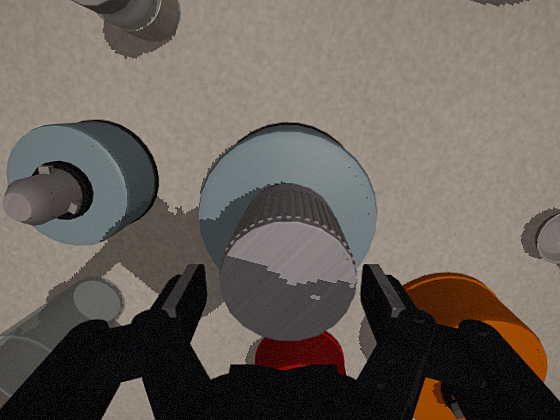

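```bash
python3 - <<'E'
from h import *
import pickle
s,d=pickle.load(open("pics/w22.pkl","rb"));C=cam("wrist",s)
R=Ro.from_quat(s['tool_rot']).as_matrix()
for z in (.148,.160):
    for q in [(219,280),(357,280),(288,219),(288,340)]:
        p=atz(C,q,z);print(z,p[:2].round(4),(R.T@(p-s['tcp_pos'])).round(4))
Z=d[270:300,260:310];print("depth",np.median(Z)); print(dep(C,(285,285),np.median(d[283:288,283:288])))
E
```

```text
0.148 [ 0.529  -0.1062] [ 0.0095 -0.0275  0.0459]
0.148 [ 0.5483 -0.163 ] [0.0102 0.0324 0.0447]
0.148 [ 0.5654 -0.1258] [0.038  0.0024 0.0454]
0.148 [ 0.5084 -0.1449] [-0.0221  0.0027  0.0451]
0.16 [ 0.5368 -0.1069] [ 0.0168 -0.0247  0.0338]
0.16 [ 0.5542 -0.1578] [0.0174 0.0291 0.0328]
0.16 [ 0.5695 -0.1245] [0.0424 0.0022 0.0334]
0.16 [ 0.5183 -0.1416] [-0.0116  0.0025  0.0332]
depth 0.13199638
[ 0.53686025 -0.13398476  0.14951597]
```

The closed end is at z≈0.148, where its measured diameter is exactly 60 mm. That puts the cup centre at 0.114, so the keyways have already dropped over the pins. I'll regrip it centred and lower, then push home.

Request:
apply_moves([
  [[0.009,0.002,0.0,0],[0,0,0.01,0],[0,0,0.004,0],[0,0,0,0]],
])

```text
t: 13.75
tcp_pos: [0.5387, -0.1353, 0.178]
tool_rot: [0.987, 0.158, 0.001, -0.01]
force: [-0.4, -0.9, -0.1]
finger_gap: 0.904
```

```bash
python3 to.py .5375 -.1346 .178;python3 snap.py wrist:w23
```

```text
tool delta [-0.0009 -0.0011  0.    ] pos [ 0.5387 -0.1353  0.178 ] yaw 18.14 toolz [-0.0014  0.0205 -0.9998] q [-0.455  0.616  1.713  0.024  0.823  0.783] F [-0.4 -0.9 -0.1] [0.02 0.01 0.01] gap 0.9037555681101279 13.75
wrist 13.75 [ 0.53868972 -0.13533209  0.17800468] [ 9.87442282e-01  1.57644961e-01  9.23445561e-04 -1.02446678e-02] 0.7828810385592094
```

View pics/w23.png

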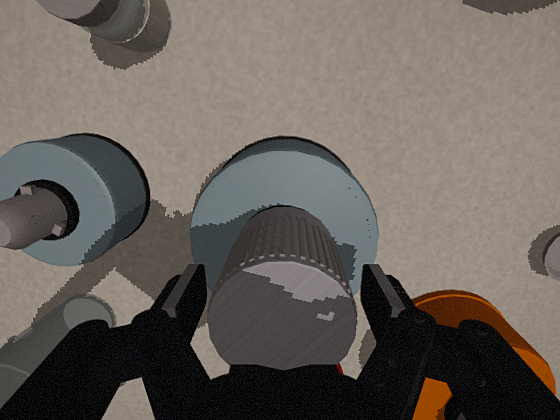

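Request:
apply_moves([
  [[0,0,0,0],[0,0,0,0],[0,0,0,0],[0,0,0,0]],
], fingers=0, newtons=100)

```text
t: 14.2
tcp_pos: [0.5383, -0.1352, 0.1786]
tool_rot: [0.987, 0.158, 0.001, -0.01]
force: [-1.5, -0.5, 0.9]
finger_gap: 0.69
```

Request:
apply_moves([
  [[0,0,0.004,0],[0,0,0.004,0],[0,0,0.004,0]],
])

```text
t: 14.5
tcp_pos: [0.5387, -0.1351, 0.1702]
tool_rot: [0.987, 0.158, 0.002, -0.01]
force: [-8.2, 2.7, 45.6]
finger_gap: 0.688
```

```bash
python3 to.py .5375 -.1346 .170;python3 snap.py wrist:w24
```

```text
tool delta [-0.001  -0.0008  0.0003] pos [ 0.5387 -0.1351  0.1702] yaw 18.13 toolz [ 1.000e-04  1.970e-02 -9.998e-01] q [-0.454  0.628  1.718  0.025  0.804  0.783] F [-8.2  2.7 45.6] [ 0.66  1.71 -0.07] gap 0.6876130524189756 14.5
wrist 14.5 [ 0.53872866 -0.13508288  0.1702448 ] [ 0.9874533   0.15760499  0.00160584 -0.00969899] 0.7829105793838106
```

View pics/w24.png

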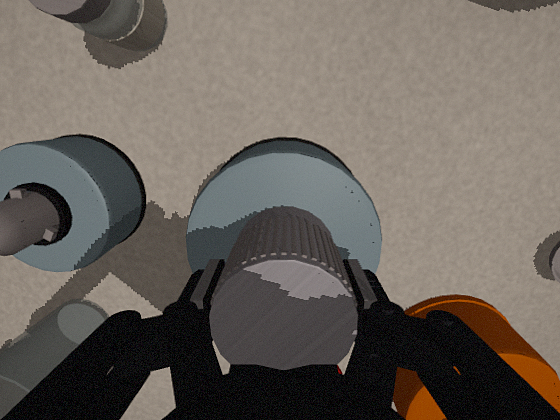

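Request:
apply_moves([
  [[0,0,0.003,0]],
])

```text
t: 14.65
tcp_pos: [0.5386, -0.135, 0.1704]
tool_rot: [0.987, 0.158, 0.002, -0.009]
force: [-5.5, 2.4, 26.0]
finger_gap: 0.692
```

```bash
python3 to.py .5375 -.1346 .170;python3 snap.py wrist:w25 scene:c25 side:s25; python3 - <<'E'
from h import *
import pickle
s,d=pickle.load(open("pics/w25.pkl","rb"));C=cam("wrist",s)
for u,v in [(285,300),(270,320),(300,285)]: print(dep(C,(u,v),np.median(d[v-2:v+3,u-2:u+3])))
for z in (.14,.148):
  a=atz(C,(210,312),z);b=atz(C,(360,312),z);print(z,np.linalg.norm(a-b),(a+b)/2)
a=cv2.imread("pics/s25.png")[130:280,200:400];b=cv2.imread("pics/c25.png")[120:270,200:350]
cv2.imwrite("pics/s25z.png",cv2.resize(np.hstack([a,b]),None,fx=2.2,fy=2.2,interpolation=3))
E
python3 to.py .5375 -.1346 .170
```

```text
tool delta [-0.0009 -0.0007  0.0004] pos [ 0.5386 -0.135   0.1704] yaw 18.15 toolz [ 5.000e-04  1.910e-02 -9.998e-01] q [-0.454  0.627  1.719  0.024  0.803  0.783] F [-5.5  2.4 26. ] [ 0.4   1.2  -0.05] gap 0.691967117168675 14.65
wrist 14.65 [ 0.53855721 -0.134993    0.17042491] [ 0.98743555  0.1577323   0.00177716 -0.00940183] 0.7830439877578567
scene 14.7 [ 0.53852401 -0.13497174  0.17044729] [ 0.98743453  0.15774072  0.00178978 -0.00936533] 0.7830951086484671
side 14.75 [ 0.53848401 -0.13499387  0.1704324 ] [ 0.98744297  0.15768647  0.0017829  -0.00939089] 0.7830879347917633
[ 0.54913059 -0.13220547  0.14103469]
[ 0.53846124 -0.12949642  0.1410306 ]
[ 0.55717584 -0.13550876  0.14095428]
0.14 0.05923560991675 [ 0.54308127 -0.13403352  0.14      ]
0.148 0.05459662851141555 [ 0.54872377 -0.13228372  0.148     ]
tool delta [-0.0008 -0.0007  0.0004] pos [ 0.5385 -0.135   0.1704] yaw 18.14 toolz [ 7.000e-04  1.910e-02 -9.998e-01] q [-0.454  0.627  1.719  0.024  0.803  0.783] F [-5.3  2.3 22.8] [ 0.36  1.09 -0.05] gap 0.6917955612238487 14.8
```

View pics/s25z.png

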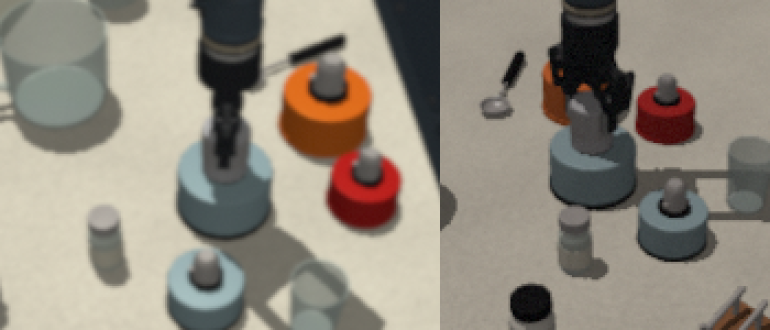

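View pics/w25.png

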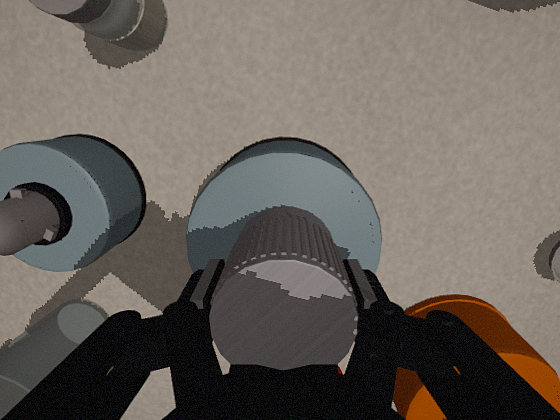

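Request:
apply_moves([
  [[0,0,0.004,0]],
])

```text
t: 14.9
tcp_pos: [0.5386, -0.1349, 0.1703]
tool_rot: [0.987, 0.158, 0.002, -0.009]
force: [-7.7, 3.0, 36.5]
finger_gap: 0.691
```

```bash
python3 - <<'E'
from h import *
for i in range(8):
    s=manip.sense();print(s['t'],s['tcp_pos'].round(4),s['force'].round(1));manip.snapshot("wrist")
E
```

```text
14.9 [ 0.5386 -0.1349  0.1703] [-7.7  3.  36.5]
14.95 [ 0.5385 -0.1349  0.1704] [-7.1  1.3 29.8]
15.0 [ 0.5385 -0.1349  0.1704] [-5.4  2.3 30.3]
15.05 [ 0.5385 -0.1349  0.1704] [-6.3  1.8 29.1]
15.1 [ 0.5385 -0.1349  0.1704] [-6.2  2.5 29.6]
15.15 [ 0.5385 -0.1349  0.1704] [-6.7  1.3 30.2]
15.2 [ 0.5385 -0.1349  0.1704] [-5.9  3.  29.8]
15.25 [ 0.5385 -0.1349  0.1704] [-6.8  2.2 29.6]
```

Steady 30 N push against the stop, so I'm handing in.

```bash
python3 -c "
from station import manip
print(manip.sign_off())"
```

```text
the job is handed in; nothing more can be done
None
```

The cup is mouth-down on the larger pale-blue mill, keyed over its pins and held fully home. I handed in at about 15 s; the simulator gave no verdict.

**How it went:**
- **Turning it over:** I lifted the cup by its collar. The moves cannot tilt the tool, so I hooked the cup's lower lip on the post and swung it mouth-down in a light grip.
- **Keying:** I never made the deliberate turn to find the keyways. When I opened the fingers to re-centre, the cup had already dropped to the seat. It most likely keyed during the small motions while I was straightening the tool.
- **Pushing home:** I regripped at 100 N and pushed down.

**Last checks:**
- **Drop:** with the cup released, its closed end measured about 148–149.5 mm high, so its centre was near 114 mm, as it should be once keyed.
- **Travel:** it then went down 8.4 mm to a hard stop, and the closed end read about 141 mm. That puts the centre at 106–107 mm, against a limit of 109.5 mm.
- **Hold:** the push stayed at about 30 N for 0.3 s before I handed in.
- **Bystanders:** those in the last pictures stood where they started. The pinch bowl was out of those views and was not checked again.

**Less certain:**
- The last wrist-camera estimate put the cup about 6 mm off the post axis, taken from rough edge pixels. The same measurement before the push gave about 2 mm, and the gripper sits within about 2 mm. The limit is 5 mm.
- A steady sideways force of about 6 N remained at the end.
- I had no direct reading of the seat.

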